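Bring the tagged topping jar to the front of the carousel and hold it there

ROBOT

A 6-joint arm with a two-finger parallel gripper is mounted at the origin on the work surface. World frame = base frame: x ahead of the robot, y to its left, z up, the work surface at z = 0. Lengths are in mm, angles in degrees, forces in N, time in s.
With the tool pointing down it reaches from about 300 to 850 mm from the base axis. Payload 4.2 kg.
Tool frame: the origin (TCP) lies at the very end of the fingers, on their centre line; the grasp point (between the pads) lies 19 mm behind it (env.tcp_to_grasp is the distance from the TCP to the grasp point, in mm); z points along the fingers, y is the line along which they close (so a half turn about z gives the same grasp; the last joint's range is limited). The gripper opens to 91 mm and grips with 3 to 60 N. Pads are 32 mm wide; open, the fingers measure 118 mm over their backs; the gripper's body (76 mm by 178 mm) begins 60 mm behind the grasp point.
Start: joints at [-67.093, 18.312, 89.639, -0, 72.044, -1.146], TCP at [234.362, -525.088, 213.976] pointing down, gripper open.
Joint ranges: [-177.97, 177.97], [-48.28, 115.42], [12.27, 149.76], [-77.06, 257.06], [2.81, 150.46], [-146.56, 146.56]. Speed limits (degrees/s): [147.25, 147.25, 180, 180, 180, 180].

INTERFACE

Orientations are given as [roll, pitch, yaw] about the fixed x, y, z axes, in that order (R = Rz(yaw) Ry(pitch) Rx(roll)).
In Python, from workcell import env gives the robot as it stands.
- The arm moves only by the tool move_arm, never from a script. Its argument "plan" is a list of rows, each a list of 3 entries, a list of its own where there are three numbers: the shift along the world's x, y, z in cm, then the turn about the world's z in degrees, then the closure, from 0 (fully open) to 1 (shut). In form: [[[x, y, z], turn, claw], ...]. A call has 1 to 5 rows; each row shifts and turns the commanded pose from where the row before left it; what a row does not reach is not made up. A row lasts 1/10 s, in which the tool goes at most 50 mm and 8.59 degrees, less where a joint would pass 70% of its speed; a pose out of reach is approached as far as the arm can. A call is refused whole if a number of a shift passes 5 or a number of a turn 8.59, either way. A call with a gripper value outside its range is refused whole. The fingers move at their own pace and stop on an object; "squeeze" is the grip in N (left out, the last holds). Time passes only in rows, so rows that do not move let the fingers close. It gives the time, the measured TCP pose, the force, the opening and the grip force at its end, in the units of the state.
- env.state(): the state, without advancing time (a new reading comes with each control period).
- env.grab_frame(name): name is "scene" or "top" or "wrist"; returns a dict with "frame" (420x560x3 uint8, red, green, blue), "z_map" (420x560 float32, mm along the optical axis (not along the pixel's ray), 0 where there is no reading), "fovy" (degrees; the focal length in pixels is half the picture's height over the tangent of half this angle, whatever the lens; pixels are square), "cx", "cy" (the principal point, pixels), "D" ([k1, k2, p1, p2, k3] as OpenCV has them; the pictures are not rectified), "position" and "orientation" of the camera in the world. Camera axes: x right, y down, z forward; pixel columns grow to the right and rows downward; lengths in mm; the calibration is good to about 2 mm. A picture is of the moment at which its call begins.
- env.job_done(): hands the job in; it is judged then, once.
Trained networks look in a picture, given as the dict that the camera call returned (one of the last four; its "shot" number tells which), for a name from the list of things; names that differ only in an ending like _2 or _b are one class to them, and where a whole thing is asked for, a point or a joint stands for the part that bears it (a point fixed in the world has none). Each returns a list of dicts, best first, with "score" (0 to 1); they miss things now and then, are a little off and sometimes report something else, mostly with a low value. They report only what shows in the picture. A call takes as long as a camera call. They do not tell look-alikes from the thing itself.
- env.search_frame(picture, label): "point" ([column, row] in pixels, amid what is visible of it).
- env.landmark_of(picture, label): "point" ([column, row] in pixels: a listed point, or the origin of a listed thing).
The state is a dict: "time_s": time; "qpos": joint angles; "qvel": joint speeds; "effort": joint torques, N m; "ee_pos": TCP position; "ee_rot": TCP orientation; "force": force on the tool from outside, world axes, zero at the start; "torque": the same for the moment, N m; "gripper_width": finger opening in mm; "gripper_force": force on a finger pad.
Only numpy, scipy, OpenCV 4.12 (cv2) and the standard library are available. Lean on these libraries where they do the work, as an engineer would, in place of code of your own. Each camera call takes 0.05 s, during which the arm holds its last target. There are 200 camera calls.

TASK

On this pastry counter the carousel of topping jars is locked: draw its sliding bolt fully back and leave it back, then turn the carousel until the jar with the round tag on its lid stands in line with the brass pointer at the front. Finish while still gripping the carousel, keeping it still for a colleague to help herself: do not let go at the end. Do not touch the jars themselves, and leave everything else on the counter where it stands.

Things in the scene. Friction and masses are not known exactly. Their poses are not given: they have to be found in the camera images.
- base: fixed foot of the jar carousel, on the counter. Origin: on the carousel's vertical turning axis, at counter height; z up. Its +x axis is the FRONT direction (roughly away from the robot, to within 0.4 rad); the pointer stands on it. Its -y axis is the side with the bolt and bolt guide.
- pointer (a point): tip of the fixed brass cone pointer that marks the front: 158 mm from the turning axis along the base's +x, 36 mm above the counter; the cone, 44 mm long, lies level and its tip looks at the axis.
- carousel: turning part: wooden disc, radius 130 mm, top 42 mm above the counter, turning about the base's z axis, freely, with no spring or detent once unlocked (about 0.7 N at a rod). Origin and z axis as the base's; its x, y axes turn with it. Twelve steel lugs, 10 mm wide, stick out of the rim to radius 148 mm, one every 30 degrees, the first 15 degrees from its x axis.
- rod_top (a point): top of one of the carousel's six upright round steel rods to turn it by: 12 mm diameter, axes 115 mm from the turning axis, at 30 (this one), 90, 150, 210, 270, 330 degrees from the carousel's x axis, tops 170 mm above the counter. A tool whose lowest point stays above 136 mm clears all jars.
- bolt: lock bolt, loose but captive in its guide: flat steel bar 26 x 110 x 10 mm with an upright round handle (14 mm steel, black 16 mm sleeve from 70 to 125 mm above the counter). Origin: on the handle's axis, at the bar's underside, 30 mm above the counter. At the start its tip stands between two lugs and locks the disc, the handle 210 mm from the turning axis along the base's -y.
- bolt_stop (a point): where the bolt's origin is when fully drawn back: 245 mm from the turning axis along the base's -y, 30 mm above the counter. The bolt slides there level and straight outward (travel 35 mm) under the roof of its guide, the handle in a slot; it needs only a few newtons and stays where it is left. The guide is 41 mm wide, 46 mm high.
- tag_jar: closed glass jar, 52 mm across and 59 mm high (glass below, flat aluminium lid on top), loose, standing on the carousel disc with its axis 68 mm from the carousel's axis. Origin: centre of its underside, z up. The only jar with a tag: a dark round disc, 36 mm across and 3 mm thick, leaning 45 degrees on a short stem on the lid, 89 mm in total height.
- jar_a: closed glass jar, 52 mm across and 59 mm high (glass below, flat aluminium lid on top), loose, standing on the carousel disc with its axis 68 mm from the carousel's axis. Origin: centre of its underside, z up. Plain lid without a tag.
- jar_b: closed glass jar, 52 mm across and 59 mm high (glass below, flat aluminium lid on top), loose, standing on the carousel disc with its axis 68 mm from the carousel's axis. Origin: centre of its underside, z up. Plain lid without a tag.
- jar_c: closed glass jar, 52 mm across and 59 mm high (glass below, flat aluminium lid on top), loose, standing on the carousel disc with its axis 68 mm from the carousel's axis. Origin: centre of its underside, z up. Plain lid without a tag.
- jar_d: closed glass jar, 52 mm across and 59 mm high (glass below, flat aluminium lid on top), loose, standing on the carousel disc with its axis 68 mm from the carousel's axis. Origin: centre of its underside, z up. Plain lid without a tag.
- choux: bystander: double choux bun on a black dish 100 mm across, 85 mm high, left of the carousel. Origin: centre of its underside.
- tart: bystander: red petal tart on a black dish 100 mm across, 70 mm high, beyond the bolt side of the carousel. Origin: centre of its underside.
- shaker: bystander: steel sugar shaker, 54 mm across, 94 mm high, on the robot's side of the carousel, near the bolt. Origin: centre of its underside.
- spatula: bystander: spatula lying at the right of the counter. Origin: underside.
- dishes: bystander: black bowl 124 mm across, 50 mm high, at the left of the counter. Origin: centre of its underside.
Things that resemble listed ones, but are neither listed nor needed, are in the scene too. What is shaped like the jar_b but orange is not meant.

How it is judged (in metres and radians):
On the way:
1. the bolt is drawn back clear of the carousel (y of bolt in the frame of base below -0.235 m), for 0.2 s.
At the end, for the whole second after the job is handed in: The bolt is still drawn back (at least 25 of its 35 mm), the tagged jar's axis is within 10 mm (about 8 degrees) of the line from the turning axis to the pointer, on the pointer's side; the carousel is at rest and the fingers hold it with more than 1 N; all five jars stand upright on the disc (y of bolt in the frame of base below -0.235 m and y of tag_jar in the frame of base between -0.01 and 0.01 m and x of tag_jar in the frame of base above 0.05 m and angular speed of carousel below 0.04 rad/s and contact force between the fingers and carousel above 1 N and angle between each of tag_jar, jar_a, jar_b, jar_c, jar_d's own z axis and vertical below 0.1 rad and z of tag_jar in the frame of base between 0.037 and 0.047 m and z of jar_a in the frame of base between 0.037 and 0.047 m and z of jar_b in the frame of base between 0.037 and 0.047 m and z of jar_c in the frame of base between 0.037 and 0.047 m and z of jar_d in the frame of base between 0.037 and 0.047 m); the arm keeps its last pose, push and grip.
It fails at once if a jar is touched by the robot (contact force between any of the arm, the fingers and tag_jar above 0.5 N or contact force between any of the arm, the fingers and jar_a above 0.5 N or contact force between any of the arm, the fingers and jar_b above 0.5 N or contact force between any of the arm, the fingers and jar_c above 0.5 N or contact force between any of the arm, the fingers and jar_d above 0.5 N).
It fails at once if something else on the counter is pushed out of place (more than 15 mm) (distance of any of choux, tart, shaker, spatula, dishes from where it was at the start of the episode above 0.015 m).
It also fails if it takes over 58 s, if anything falls off the work surface, if the arm or the gripper's body presses on something with over 40 N, if the wrist force passes 120 N, or if a joint passes its speed limit or range.

## Working session

There is one attempt and no reset: what is moved stays moved. The work goes in short steps, Python scripts to look and compute and a tool call to move; the robot and the scene stay as the last step left them, time stands still between calls to the robot, and variables do not carry over. Pictures are saved under pics/ and viewed, at most 10 in all, crops included, and the job is handed in when it is done.

Besides the shell and the picture viewer there is one more tool, called after "Request:" in YAML: its name, and indented under it one key for each argument. move_arm: Moves the arm, as the interface text tells. Its arguments: {"type":"object","properties":{"plan":{"type":"array","items":{"type":"array"}},"squeeze":{"type":"number"}},"required":["plan"]}

```bash
mkdir -p pics
cat > h.py <<'E'
import numpy as np, cv2
from scipy.spatial.transform import Rotation as R
from workcell import env
def K(p):
    f=p["frame"].shape[0]/2/np.tan(np.radians(p["fovy"])/2)
    return np.array([[f,0,p["cx"]],[0,f,p["cy"]],[0,0,1.]])
def rot(p):
    o=np.array(p["orientation"],float)
    return o if o.shape==(3,3) else R.from_euler('xyz',o,degrees=True).as_matrix()
def ray(p,px):
    u=cv2.undistortPoints(np.array([[px]],float),K(p),np.array(p["D"],float))[0,0]
    return np.array(p["position"],float),rot(p)@np.array([u[0],u[1],1.])
def at_z(p,px,z):
    o,d=ray(p,px); return o+d*(z-o[2])/d[2]
def depth_pt(p,px):
    o,d=ray(p,px); c,r=int(round(px[0])),int(round(px[1]))
    return o+d*float(p["z_map"][r,c])
def tri(obs):
    A=np.zeros((3,3));b=np.zeros(3)
    for p,px in obs:
        o,d=ray(p,px);d=d/np.linalg.norm(d);M=np.eye(3)-np.outer(d,d);A+=M;b+=M@o
    x=np.linalg.solve(A,b)
    res=[np.linalg.norm(np.cross(x-ray(p,px)[0],ray(p,px)[1]/np.linalg.norm(ray(p,px)[1]))) for p,px in obs]
    return x,res
def save(p,n): cv2.imwrite(f"pics/{n}.png",p["frame"][:,:,::-1])
E
python3 - <<'E'
from h import *
np.set_printoptions(precision=1,suppress=True)
P={n:env.grab_frame(n) for n in("scene","top","wrist")}
for n,p in P.items():
    save(p,n+"0"); print(n,p["position"],p["orientation"],p["fovy"],p["D"])
for l in("base","pointer","carousel","rod_top","bolt","bolt_stop","tag_jar","shaker","tart","choux"):
    for n in P:
        r=env.landmark_of(P[n],l)[:6 if l=="rod_top" else 2]
        print(l,n,[(np.round(q["point"],1).tolist(),round(q["score"],2),np.round(depth_pt(P[n],q["point"])).tolist() if 0<=q["point"][0]<559 and 0<=q["point"][1]<419 else None) for q in r])
print(env.state())
E
cd pics; python3 -c "
import cv2,numpy as np
a=[cv2.imread(n+'0.png') for n in('scene','top')]
[cv2.imwrite(n+'0b.png',cv2.resize(x,(800,600))) for n,x in zip(('scene','top'),a)]"
```

```text
scene [1293.9 -998.4  985.7] [-124.1    1.    35.9] 42.88655673160907 [-0.1  0.   0.   0.   0. ]
top [ 420.9   -7.4 1294.7] [-173.3    0.2  -90.7] 53.70654220151012 [-0.1  0.   0.   0.   0. ]
wrist [ 303.3 -494.5  384.8] [164.5   0.  -65.9] 69.72771366682952 [-0.1  0.   0.   0.   0. ]
base scene [([289.3, 254.3], 0.9, [639.0, -82.0, 83.0])]
base top [([287.4, 205.2], 0.58, [574.0, -10.0, 74.0]), ([287.4, 227.0], 0.45, [421.0, -7.0, 1295.0])]
base wrist []
pointer scene [([333.9, 265.7], 0.93, [719.0, 22.0, 9.0])]
pointer top [([287.3, 153.8], 0.86, [748.0, -12.0, 6.0])]
pointer wrist []
carousel scene [([286.7, 259.2], 0.71, [633.0, -87.0, 67.0])]
carousel top [([287.0, 205.6], 0.79, [574.0, -9.0, 67.0]), ([355.7, 207.1], 0.46, [570.0, -219.0, 39.0])]
carousel wrist []
rod_top scene [([330.5, 212.1], 0.93, [689.0, 41.0, 171.0]), ([296.4, 312.7], 0.66, [750.0, -210.0, 32.0]), ([268.3, 237.0], 0.54, [563.0, -74.0, 104.0])]
rod_top top [([270.2, 159.5], 0.69, [691.0, 37.0, 167.0])]
rod_top wrist []
bolt scene [([238.6, 288.5], 0.7, [584.0, -234.0, 44.0])]
bolt top [([355.9, 204.0], 0.59
[... 648 characters left out ...]
ne [([297.6, 314.2], 0.58, [755.0, -211.0, 30.0])]
tart top [([340.5, 156.4], 0.73, [727.0, -175.0, 51.0])]
tart wrist []
choux scene [([326.1, 218.0], 0.9, [678.0, 38.0, 149.0])]
choux top [([362.7, 201.7], 0.74, [575.0, -225.0, 125.0]), ([216.5, 208.4], 0.56, [567.0, 201.0, 74.0])]
choux wrist []
{'time_s': 1.65, 'qpos': array([-67.1,  18.3,  89.6,  -0. ,  72. ,  -1.1]), 'qvel': array([-0. ,  0. , -0.1, -0. ,  0. , -0.1]), 'effort': array([  0. , -41.2, -23.2,   0.1,   0. ,  -0. ]), 'ee_pos': array([ 234.4, -525.1,  214. ]), 'ee_rot': array([180. ,   0. ,  24.1]), 'force': array([ 0.6, -0.4, -0.7]), 'torque': array([-0., -0.,  0.]), 'gripper_force': 0.0, 'gripper_width': 91.37642697083872}
```

View pics/top0b.png

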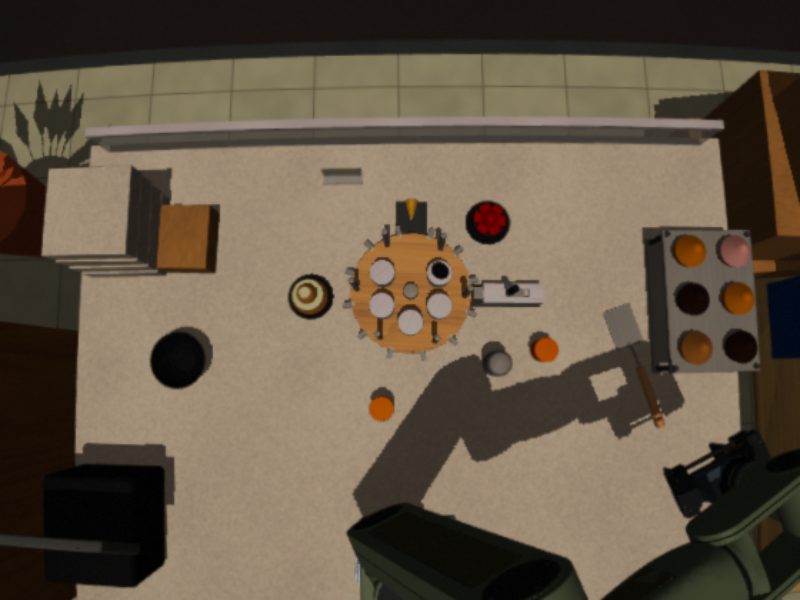

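View pics/scene0b.png

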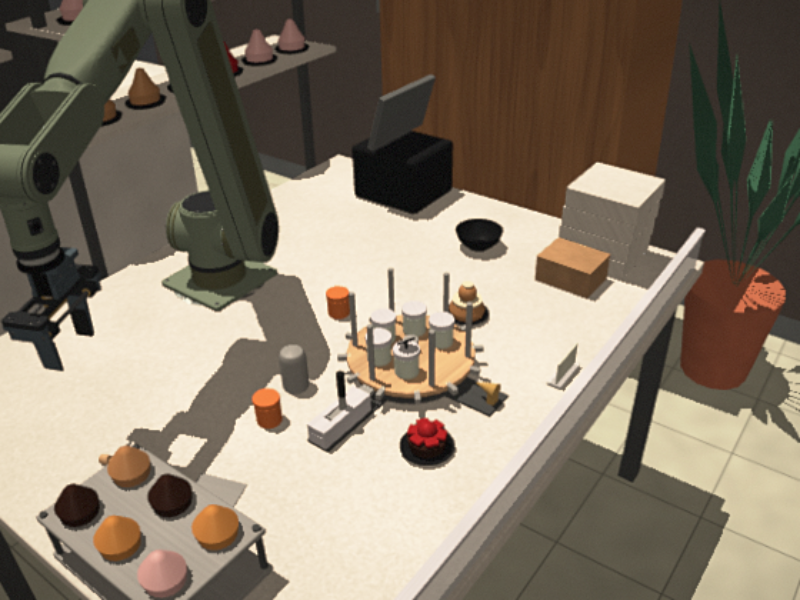

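The top view shows the hub at (411,290), the pointer at (411,208), the tagged jar (dark disc) at (439,270) and the bolt handle at about (508,280), all at 800-px scale. The orange look-alikes are at (381,407) and (545,349). The scene view agrees: bolt handle at (341,385), tagged jar at (406,358).

Run:
```python
from h import *
np.set_printoptions(precision=1,suppress=True)
t=env.grab_frame("top"); s=env.grab_frame("scene")
for l in("pointer","bolt_stop","bolt","rod_top","base","tag_jar"):
    a=env.landmark_of(t,l)[:3]; b=env.landmark_of(s,l)[:3]
    for i in a:
        for j in b:
            x,r=tri([(t,i["point"]),(s,j["point"])])
            if max(r)<8: print(l,np.round(i["point"],1),np.round(j["point"],1),x,round(r[0],1))
def cloud(p):
    h,w=p["z_map"].shape; c,r=np.meshgrid(np.arange(w),np.arange(h))
    u=cv2.undistortPoints(np.stack([c,r],-1).reshape(-1,1,2).astype(float),K(p),np.array(p["D"],float)).reshape(-1,2)
    X=(np.c_[u,np.ones(len(u))]*p["z_map"].reshape(-1,1))@rot(p).T+np.array(p["position"])
    return X[p["z_map"].ravel()>0],p["frame"].reshape(-1,3)[p["z_map"].ravel()>0]
from scipy.ndimage import label
for n,p in(("top",t),("scene",s)):
    X,C=cloud(p)
    m=(np.hypot(X[:,0]-574,X[:,1]+9)<165)&(X[:,2]>30)&(X[:,2]<55)
    d=X[m&(C[m*0==0][:,0]>C[:,2].astype(int)+40)]
    # wood disc circle fit
    A=np.c_[d[:,:2],np.ones(len(d))]
    print(n,"disc z",np.median(d[:,2]),"bbox",np.percentile(d[:,:2],[.5,99.5],axis=0).ravel(),len(d))
    # high things: rods z 150-180, lids 95-107, tag 110-135, handle
    for nm,lo,hi,rad in(("rods",155,180,150),("lids",96,107,110),("tag",110,140,110),("handle",100,135,300)):
        q=X[(X[:,2]>lo)&(X[:,2]<hi)&(np.hypot(X[:,0]-574,X[:,1]+9)<rad)]
        if nm=="handle": q=q[(q[:,1]<-180)&(abs(q[:,0]-575)<60)]
        from scipy.cluster.hierarchy import fcluster,linkage
        if len(q)>1:
            k=fcluster(linkage(q[:,:2],'single'),8,'distance')
            for i in range(1,k.max()+1): print("  ",nm,q[k==i].mean(0),(k==i).sum(),"zmax",q[k==i][:,2].max())
```

```text
pointer [288.6 152.5] [335.2 267.5] [743.7 -15.3  40.5] 0.6
bolt_stop [364.1 203.2] [232.7 294.4] [ 580.2 -248.7   33. ] 3.8
bolt [354.  206.4] [238.5 288.8] [ 572.2 -217.7   25.2] 2.8
rod_top [271.1 160.4] [330.8 209.2] [688.5  36.  181.9] 4.0
base [288.2 206.7] [290.9 252.2] [582.6  -7.8  15.3] 7.2
tag_jar [304.6 189.8] [284.8 256.1] [618.4 -65.9  57.9] 5.4
tag_jar [304.6 189.8] [288.  230.5] [612.7 -56.6 135.9] 3.6
top disc z 41.71054968353974 bbox [ 457.1 -132.2  706.   116.3] 3879
   rods [486.   55.9 169.4] 15 zmax 173.1023088172076
   rods [589.1 104.9 168. ] 17 zmax 174.23422251877332
   rods [683.7  40.7 167.7] 18 zmax 173.55341073036152
   rods [674.9 -74.  168.8] 16 zmax 176.00766481686537
   rods [477.3 -57.9 168.1] 15 zmax 174.00292431854882
   rods [ 571.2 -123.2  168.1] 16 zmax 172.6542045425033
   lids [616.1  49.3 101.1] 237 zmax 106.39164767542752
   lids [512.7  -7.6 100.7] 244 zmax 106.51315192999255
   lids [547.6  50.7 100.9] 244 zmax 106.99340388760311
   lids [546.  -67.2 100.8] 244 zmax 106.68998233599609
   lids [609.9 -67.9 101. ] 137 zmax 106.8156886961012
[... 751 characters left out ...]
 96.9 102.2] 8 zmax 106.2014119209233
   lids [488.7  49.9 102.5] 15 zmax 106.79409111035648
   lids [617.6 -74.9 101. ] 174 zmax 106.72673920728732
   lids [514.6 -12.5 100.8] 165 zmax 106.50090965320351
   lids [552.3 -68.2 100.7] 139 zmax 106.18588462411446
   lids [529.8 -87.3 100. ] 6 zmax 104.57176717619575
   lids [617.2  44.  100.8] 166 zmax 106.79210182375186
   lids [550.4  45.  100.8] 168 zmax 106.97910877956679
   tag [617.6 -75.3 121.6] 30 zmax 132.72797826396084
   tag [591.6  97.  122.5] 16 zmax 138.227321833563
   tag [481.8 -63.4 125.3] 19 zmax 139.79837980164825
   tag [488.2  50.5 125. ] 33 zmax 139.89212023903133
   handle [ 579.3 -225.   116.8] 57 zmax 128.41229307456717
```

Request:
move_arm:
  plan:
    - [[3.4,3,0],6.5,0]
    - [[3.4,3,0],6.5,0]
    - [[3.4,3,0],6.5,0]
    - [[3.4,3,0],6.5,0]
    - [[3.4,3,0],6.5,0]
  squeeze: 30

```text
time_s: 2.85
ee_pos: [405.5, -373.8, 214.2]
ee_rot: [180.0, 0.0, 56.8]
force: [0.7, -0.9, -0.4]
gripper_width: 91.3
gripper_force: 0.0
```

Request:
move_arm:
  plan:
    - [[3.4,3,0],6.5,0]
    - [[3.4,3,0],6.5,0]
    - [[3.4,3,0],6.5,0]
    - [[3.0,2.8,0],6.1,0]
    - [[0,0,0],0,0]

```text
time_s: 3.35
ee_pos: [539.6, -253.7, 213.7]
ee_rot: [179.9, -0.1, 82.5]
force: [-0.8, -0.5, 0.1]
gripper_width: 91.4
gripper_force: 0.0
```

Request:
move_arm:
  plan:
    - [[1.8,1.2,0],6.2,0]
    - [[1.9,1.2,0],0,0]
    - [[0,0,0],0,0]

```text
time_s: 3.65
ee_pos: [574.6, -232.5, 213.7]
ee_rot: [180.0, -0.0, 88.4]
force: [-1.2, -0.5, -0.8]
gripper_width: 91.2
gripper_force: 0.0
```

Run:
```python
from h import *
np.set_printoptions(precision=1,suppress=True)
p=env.grab_frame("wrist"); save(p,"w1"); print(p["position"],env.state()["ee_pos"])
for l in("bolt","bolt_stop","rod_top","tag_jar","base"):
    print(l,[(np.round(q["point"]).tolist(),round(q["score"],2),at_z(p,q["point"],{"bolt":30,"bolt_stop":30,"rod_top":170,"tag_jar":42,"base":0}[l])) for q in env.landmark_of(p,l)[:3]])
```

```text
[ 577.  -157.6  385.3] [ 573.3 -233.2  213.7]
bolt [([282.0, 187.0], 0.73, array([ 576.5, -225.5,   30. ]))]
bolt_stop [([281.0, 213.0], 0.56, array([ 574.7, -258. ,   30. ])), ([252.0, 42.0], 0.16, array([547.7, -66. ,  30. ]))]
rod_top []
tag_jar [([315.0, 42.0], 0.58, array([614.9, -70.7,  42. ]))]
base [([315.0, 41.0], 0.15, array([619.2, -58.8,   0. ]))]
```

View pics/w1.png

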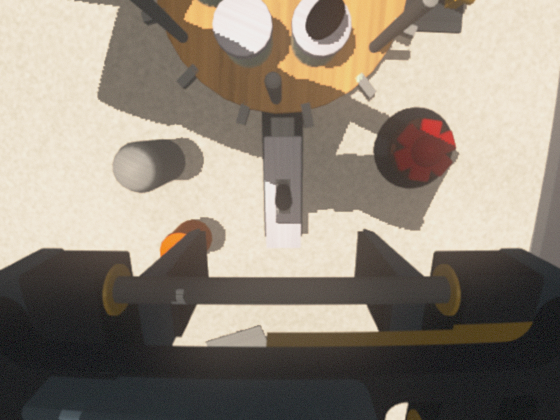

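The wrist view shows the bolt handle at (283,195) in its guide, centred between the fingers. The shaker (140,165) and tart (418,148) are clear of the way down.

Request:
move_arm:
  plan:
    - [[0.3,1.1,-2],0,0]
    - [[0,0,-3],0,0]
    - [[0,0,-3],0,0]
    - [[0,0,-3],0,0]
    - [[0,0,-2.4],0,0]

```text
time_s: 4.45
ee_pos: [575.2, -222.4, 78.5]
ee_rot: [-179.9, -0.0, 88.3]
force: [1.4, -0.4, 0.1]
gripper_width: 91.1
gripper_force: 0.0
```

Request:
move_arm:
  plan:
    - [[0,0,0],0,0.6]
    - [[0,0,0],0,1]
    - [[0,0,0],0,1]
    - [[0,0,0],0,1]
    - [[0,0,0],0,1]

```text
time_s: 4.95
ee_pos: [577.0, -222.4, 81.2]
ee_rot: [179.9, 0.0, 88.4]
force: [-0.4, 0.5, 0.6]
gripper_width: 53.9
gripper_force: 0.0
```

Request:
move_arm:
  plan:
    - [[0,0,0],0,1]
    - [[0,0,0],0,1]
    - [[0,0,0],0,1]
    - [[0,0,0],0,1]
    - [[0,0,0],0,1]

```text
time_s: 5.45
ee_pos: [576.4, -222.1, 79.9]
ee_rot: [180.0, 0.0, 88.4]
force: [-0.1, 0.0, 0.0]
gripper_width: 15.2
gripper_force: 30.0
```

Request:
move_arm:
  plan:
    - [[0,0,0],0,1]
    - [[0,0,0],0,1]

```text
time_s: 5.65
ee_pos: [576.4, -222.1, 79.9]
ee_rot: [180.0, 0.0, 88.4]
force: [0.5, -0.6, -1.0]
gripper_width: 15.6
gripper_force: 30.0
```

Request:
move_arm:
  plan:
    - [[0,-0.8,0],0,1]
    - [[0,-0.8,0],0,1]
    - [[0,-0.8,0],0,1]
    - [[-0.1,-0.7,0],0,1]
    - [[0,0,0],0,1]

```text
time_s: 6.15
ee_pos: [575.3, -254.8, 80.0]
ee_rot: [180.0, 0.1, 88.3]
force: [0.3, -0.5, -0.4]
gripper_width: 15.4
gripper_force: 30.0
```

Request:
move_arm:
  plan:
    - [[0,-0.3,0],0,1]
    - [[0,-0.2,0],0,1]
    - [[0,0,0],0,1]
    - [[0,0,0],0,1]

```text
time_s: 6.55
ee_pos: [575.3, -258.2, 79.9]
ee_rot: [-180.0, 0.0, 88.4]
force: [-0.1, -0.6, -0.3]
gripper_width: 15.5
gripper_force: 30.0
```

Request:
move_arm:
  plan:
    - [[0,-0.2,0],0,1]
    - [[0,-0.2,0],0,1]
    - [[0,0,0],0,1]

```text
time_s: 6.85
ee_pos: [575.3, -259.4, 80.2]
ee_rot: [-180.0, -0.3, 88.3]
force: [-0.3, 7.0, 2.2]
gripper_width: 15.5
gripper_force: 30.0
```

Run:
```python
from h import *
np.set_printoptions(precision=1,suppress=True)
for n in("scene","wrist"):
    p=env.grab_frame(n); save(p,n+"2")
s=env.state();print(s["ee_pos"],s["force"],s["gripper_width"])
a=cv2.imread("pics/scene2.png")[220:340,170:330];b=cv2.imread("pics/wrist2.png")
cv2.imwrite("pics/c2.png",np.vstack([cv2.resize(a,(400,300)),cv2.resize(b,(400,300))]))
```

```text
[ 575.3 -259.4   80.1] [-0.5  8.   2.7] 15.307283787782989
```

View pics/c2.png

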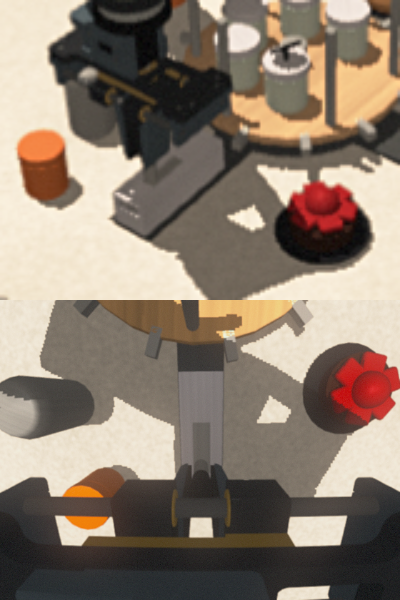

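The crops show the handle gripped at the outer end of its slot, with the shaker and tart not disturbed. The 8 N reaction confirms the bolt is against its stop, so I'll release and rise.

Request:
move_arm:
  plan:
    - [[0,0,0],0,0.4]
    - [[0,0,0],0,0.2]
    - [[0,0,0],0,0.1]
    - [[0,0,0],0,0]
    - [[0,0,0],0,0]

```text
time_s: 7.45
ee_pos: [575.3, -262.4, 80.0]
ee_rot: [180.0, 0.0, 88.3]
force: [0.2, -0.1, -0.1]
gripper_width: 52.3
gripper_force: 0.0
```

Request:
move_arm:
  plan:
    - [[0,0,2],0,0]
    - [[0,0,3],0,0]
    - [[0,0,4],0,0]
    - [[0,0,4],0,0]
    - [[0,0,1],0,0]

```text
time_s: 7.95
ee_pos: [577.4, -263.2, 225.4]
ee_rot: [179.5, 0.2, 88.3]
force: [1.6, -0.2, -1.1]
gripper_width: 90.5
gripper_force: 0.0
```

Request:
move_arm:
  plan:
    - [[-1.5,2.5,0],-8,0]
    - [[-1.5,3,0],-8,0]
    - [[-1.5,3,0],-8,0]
    - [[-1.5,3,0],-8,0]
    - [[-1.5,3,0],-8,0]

```text
time_s: 8.45
ee_pos: [499.2, -116.0, 219.3]
ee_rot: [-179.9, 0.0, 48.0]
force: [-0.3, -0.3, 0.1]
gripper_width: 91.3
gripper_force: 0.0
```

Request:
move_arm:
  plan:
    - [[-1,2,0],-8,0]
    - [[-1,2,0],-8,0]
    - [[0,0,0],-6,0]
    - [[0,0,0],0,0]
    - [[0,0,0],0,0]

```text
time_s: 8.95
ee_pos: [480.3, -77.2, 219.6]
ee_rot: [-180.0, 0.0, 26.5]
force: [0.3, -0.9, 0.3]
gripper_width: 91.3
gripper_force: 0.0
```

Run:
```python
from h import *
np.set_printoptions(precision=1,suppress=True)
T=env.grab_frame("top");p=env.grab_frame("wrist"); save(p,"w3")
for n,q in(("top",T),("wrist",p),("scene",env.grab_frame("scene"))):
    for l,z in(("bolt",30),("tag_jar",42),("rod_top",170)):
        print(n,l,[(np.round(i["point"]).tolist(),round(i["score"],2),at_z(q,i["point"],z)) for i in env.landmark_of(q,l)[:3]])
print(env.state()["ee_pos"],env.state()["ee_rot"])
```

```text
top bolt [([366.0, 209.0], 0.44, array([ 565.9, -250.5,   30. ]))]
top tag_jar [([304.0, 192.0], 0.53, array([618.4, -62.4,  42. ]))]
top rod_top [([272.0, 159.0], 0.96, array([692.3,  32. , 170. ]))]
wrist bolt [([446.0, 191.0], 0.68, array([ 573.9, -261. ,   30. ]))]
wrist tag_jar [([333.0, 84.0], 0.81, array([615.3, -74.1,  42. ])), ([105.0, 9.0], 0.55, array([577.7, 179.3,  42. ]))]
wrist rod_top []
scene bolt [([228.0, 298.0], 0.69, array([ 574.6, -267.6,   30. ])), ([334.0, 266.0], 0.24, array([731.3,   0.8,  30. ]))]
scene tag_jar [([285.0, 258.0], 0.91, array([607., -60.,  42.]))]
scene rod_top [([327.0, 210.0], 0.88, array([675.7,  46.9, 170. ]))]
[480.4 -77.1 220. ] [180.    0.   26.4]
```

View pics/w3.png

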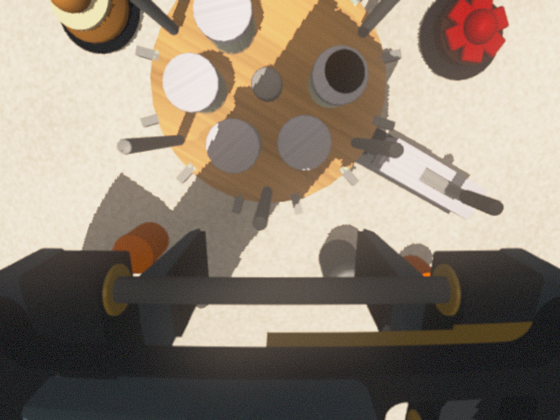

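The wrist view shows the bolt drawn back with its handle at (485,200), the target rod with its top at about (260,222) between the fingers, and the tag at (345,72). Next I descend on the rod.

Request:
move_arm:
  plan:
    - [[-0.3,1.7,0],-0.8,0]
    - [[0,0,-2.5],0,0]
    - [[0,0,-2.5],0,0]
    - [[0,0,-2.5],0,0.3]
    - [[0,0,-0.3],0,0.5]

```text
time_s: 10.05
ee_pos: [475.2, -59.7, 139.5]
ee_rot: [-179.8, 0.3, 25.6]
force: [-0.9, -0.4, 0.2]
gripper_width: 78.1
gripper_force: 0.0
```

Request:
move_arm:
  plan:
    - [[0,0,0],0,1]
    - [[0,0,0],0,1]
    - [[0,0,0],0,1]
    - [[0,0,0],0,1]
    - [[0,0,0],0,1]

```text
time_s: 10.55
ee_pos: [477.7, -60.1, 142.6]
ee_rot: [180.0, -0.1, 25.6]
force: [0.0, 0.2, -0.1]
gripper_width: 38.3
gripper_force: 0.0
```

Request:
move_arm:
  plan:
    - [[0,0,0],0,1]
    - [[0,0,0],0,1]
    - [[0,0,0],0,1]
    - [[0,0,0],0,1]
    - [[0,0,0],0,1]

```text
time_s: 11.05
ee_pos: [477.4, -60.1, 142.0]
ee_rot: [180.0, 0.0, 25.6]
force: [-0.1, 0.5, 1.2]
gripper_width: 11.3
gripper_force: 30.0
```

```bash
python3 -c "
import numpy as np
a=np.radians(-154.4+5*np.arange(13));P=np.c_[np.cos(a),np.sin(a)]*11.49
print(np.diff(np.round(P,1),axis=0).round(1).tolist())"
```

```text
[[0.5, -0.8], [0.6, -0.9], [0.6, -0.8], [0.7, -0.7], [0.7, -0.7], [0.8, -0.6], [0.9, -0.5], [0.9, -0.5], [0.9, -0.3], [0.9, -0.3], [1.0, -0.2], [1.0, -0.2]]
```

Request:
move_arm:
  plan:
    - [[0.5,-0.8,0],5,1]
    - [[0.6,-0.9,0],5,1]
    - [[0.6,-0.8,0],5,1]
    - [[0.7,-0.7,0],5,1]
    - [[0,0,0],0,1]

```text
time_s: 11.55
ee_pos: [501.5, -93.5, 142.0]
ee_rot: [179.9, 0.1, 45.6]
force: [-1.4, -3.4, 3.5]
gripper_width: 11.3
gripper_force: 30.0
```

Request:
move_arm:
  plan:
    - [[0.7,-0.7,0],5,1]
    - [[0.8,-0.6,0],5,1]
    - [[0.9,-0.5,0],5,1]
    - [[0.9,-0.5,0],5,1]
    - [[0,0,0],0,1]

```text
time_s: 12.05
ee_pos: [535.1, -115.8, 142.0]
ee_rot: [179.9, 0.0, 65.5]
force: [-1.4, -2.8, 1.6]
gripper_width: 11.0
gripper_force: 30.0
```

Forces are low, so I continue.

Request:
move_arm:
  plan:
    - [[0.9,-0.3,0],5,1]
    - [[0.9,-0.3,0],5,1]
    - [[1.0,-0.2,0],5,1]
    - [[1.0,-0.2,0],5,1]
    - [[0,0,0],0,1]

```text
time_s: 12.55
ee_pos: [573.2, -125.1, 142.0]
ee_rot: [179.9, 0.0, 85.4]
force: [0.2, -3.1, 1.4]
gripper_width: 11.4
gripper_force: 30.0
```

Run:
```python
from h import *
np.set_printoptions(precision=1,suppress=True)
P={n:env.grab_frame(n) for n in("top","scene","wrist")}
for n,q in P.items():
    save(q,n+"4")
    for l,z in(("bolt",30),("tag_jar",42),("pointer",36),("shaker",0)):
        print(n,l,[(np.round(i["point"]).tolist(),round(i["score"],2),at_z(q,i["point"],z)) for i in env.landmark_of(q,l)[:2]])
from scipy.cluster.hierarchy import fcluster,linkage
for n in("top","scene"):
    p=P[n];h,w=p["z_map"].shape; c,r=np.meshgrid(np.arange(w),np.arange(h))
    u=cv2.undistortPoints(np.stack([c,r],-1).reshape(-1,1,2).astype(float),K(p),np.array(p["D"],float)).reshape(-1,2)
    X=(np.c_[u,np.ones(len(u))]*p["z_map"].reshape(-1,1))@rot(p).T+np.array(p["position"])
    for lo,hi,rad in((96,107,105),(112,135,105),(155,175,135)):
        q=X[(X[:,2]>lo)&(X[:,2]<hi)&(np.hypot(X[:,0]-581,X[:,1]+10)<rad)]
        k=fcluster(linkage(q[:,:2],'single'),8,'distance')
        for i in range(1,k.max()+1):
            if (k==i).sum()>10: m=q[k==i].mean(0);print(n,m,(k==i).sum(),"ang",np.degrees(np.arctan2(m[1]+10.5,m[0]-581)))
a=cv2.resize(P["top"]["frame"][110:290,170:410,::-1],(640,480));cv2.imwrite("pics/c4.png",a)
print(env.state()["force"],env.state()["ee_pos"])
```

```text
top bolt [([366.0, 207.0], 0.44, array([ 570.5, -253.1,   30. ]))]
top tag_jar [([287.0, 180.0], 0.55, array([656.9, -10.6,  42. ]))]
top pointer [([286.0, 156.0], 0.78, array([734.9,  -5.9,  36. ])), ([128.0, 250.0], 0.51, array([446.6, 482.7,  36. ]))]
top shaker []
scene bolt [([229.0, 298.0], 0.71, array([ 576.2, -264.7,   30. ]))]
scene tag_jar [([309.0, 252.0], 0.76, array([649.5,  -0.8,  42. ])), ([270.0, 253.0], 0.17, array([559.8, -65.9,  42. ]))]
scene pointer [([334.0, 266.0], 0.83, array([734.8,  -6.5,  36. ])), ([291.0, 231.0], 0.46, array([545.6,  60.3,  36. ]))]
scene shaker [([207.0, 273.0], 0.61, array([ 436.6, -198.9,    0. ])), ([326.0, 218.0], 0.53, array([568.4, 220.1,   0. ]))]
wrist bolt [([292.0, 328.0], 0.69, array([ 573.6, -263.4,   30. ]))]
wrist tag_jar [([363.0, 76.0], 0.74, array([650.8, -12.2,  42. ])), ([289.0, 330.0], 0.31, array([ 570.6, -256.4,   42. ]))]
wrist pointer [([461.0, 74.0], 0.76, array([739.5, -14.9,  36. ]))]
wrist shaker [([157.0, 264.0], 0.74, array([ 424.3, -188. ,    0. ]))]
top [615.  -64.3 100.6] 193 ang -57.71943837784206
top [64
[... 417 characters left out ...]
.8] 16 ang 86.76728038478137
scene [559.5 -70.  100.6] 86 ang -109.91482745919419
scene [615.9 -73.4 100.8] 191 ang -60.9684863309384
scene [661.2 -13.5 100.7] 96 ang -2.1606050888760864
scene [630.8 -26.2 100.1] 12 ang -17.540507530376306
scene [561.8  46.5 100.6] 74 ang 108.6340558733054
scene [651.6 -12.6 121.7] 55 ang -1.6809054950571343
scene [686.5  35.5 165.3] 23 ang 23.563709588153834
scene [676.8 -77.9 164.3] 32 ang -35.128575186775194
scene [ 586.5 -129.5  164.5] 62 ang -87.36233962541942
scene [ 562.9 -138.1  164.9] 38 ang -98.08221459384788
scene [591.1 100.  164.5] 25 ang 84.75453932401695
scene [486.9  50.1 165. ] 22 ang 147.2071054618151
[-0.7 -1.9  1.2] [ 572.1 -125.   142. ]
```

View pics/c4.png

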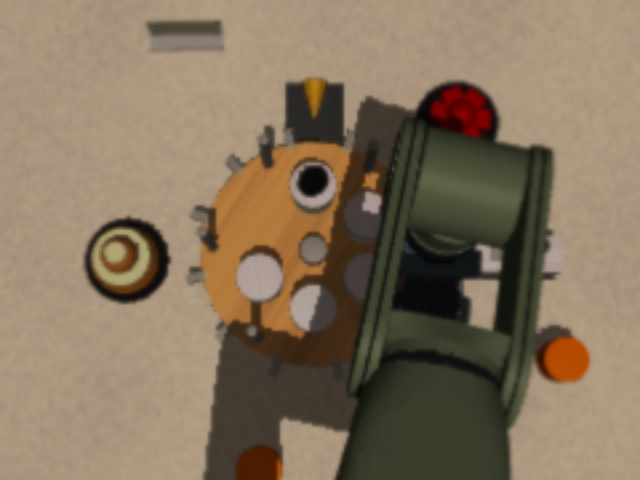

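View pics/scene4.png

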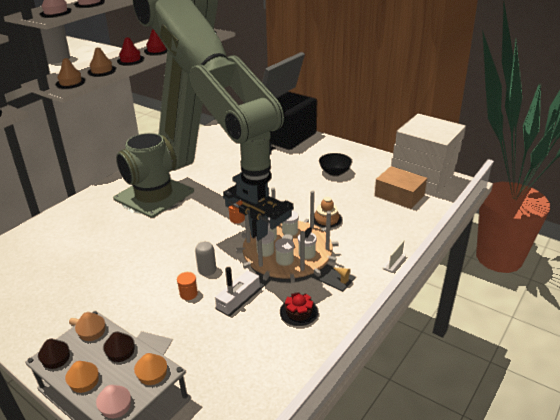

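The tag jar at (313,183) is in line with the hub (313,248) and the pointer tip (314,115). The bolt is back, nothing else has moved and the rod is gripped at 30 N, so I'll let it settle and hand in.

Request:
move_arm:
  plan:
    - [[0,0,0],0,1]
    - [[0,0,0],0,1]
    - [[0,0,0],0,1]
    - [[0,0,0],0,1]
    - [[0,0,0],0,1]

```text
time_s: 13.8
ee_pos: [572.4, -125.1, 142.0]
ee_rot: [180.0, -0.0, 85.5]
force: [-1.7, -1.8, 1.5]
gripper_width: 11.1
gripper_force: 30.0
```

```bash
python3 -c "
from workcell import env
s=env.state();print(s['force'],s['gripper_force'],s['qvel']);print(env.job_done())"
```

```text
[-1.73565384 -1.75827015  1.50654185] 30.00032812356949 [-0.00526738 -0.01111559 -0.01853492  0.03747564 -0.00297356 -0.02833353]
the job is handed in; nothing more can be done
None
```

I handed the job in with the bolt drawn fully back, the tagged jar in line with the pointer and the gripper still holding a carousel rod at 30 N, at about 14 s of the 58 s; the hand-in returned no verdict.

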